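# Fit out a balanced pair of centrifuge buckets

### The job

Get the two open centrifuge buckets ready to spin as a balanced pair: stand one of the two matching four-bore round inserts fully down in each bucket, then close each bucket with a domed cap, seated flat on the rim. Leave the odd two-bore insert, the square insert, the carton and the dropper bottle standing where they are, and do not tip the buckets over.

Things in the scene. Friction and masses are not known exactly. Their poses are not given: they have to be found in the camera images.
- bucket_1: Open round aluminium centrifuge bucket, standing loose (0.6 kg), empty at the start: 72 mm high, 72 mm across the rim, 58 at the foot, wall 4, inner floor 6 mm up; cavity 64 mm across at the mouth, about 52 at the floor. Two pinned lugs at its sides along +-y, 100 mm over all, 28 to 58 mm up. Origin: centre of underside; z up.
- insert_four_1: Tube insert with FOUR bores (14 mm, in a square round the post), one of two twins: round off-white tapered block 54 mm high, 40 mm across at the foot, 54 at the top; on a steel post in its middle a black upright cylindrical grip, 18 mm across, 72 to 94 mm above the foot: hold it there. Loose, 0.12 kg. Home, it stands on the bucket's floor, its grip above the rim. Origin: centre of underside; z up.
- cap_1: Domed bucket cap, hollow (44 mm high, 48 wide inside), open below: lip 8 mm deep, 49 to 58 mm across; off-white flange 76 mm across, 3.5 thick; clear dome 58 mm across, top 48 mm up; black cylindrical grip 18 mm across, 50 to 72 mm up. Loose, 0.06 kg. Seated, flange on the rim, lip inside: origin 64 mm above the bucket's. Origin: centre of lower edge; z up.
- bucket_2: Open round aluminium centrifuge bucket, standing loose (0.6 kg), empty at the start: 72 mm high, 72 mm across the rim, 58 at the foot, wall 4, inner floor 6 mm up; cavity 64 mm across at the mouth, about 52 at the floor. Two pinned lugs at its sides along +-y, 100 mm over all, 28 to 58 mm up. Origin: centre of underside; z up.
- insert_four_2: Tube insert with FOUR bores (14 mm, in a square round the post), one of two twins: round off-white tapered block 54 mm high, 40 mm across at the foot, 54 at the top; on a steel post in its middle a black upright cylindrical grip, 18 mm across, 72 to 94 mm above the foot: hold it there. Loose, 0.12 kg. Home, it stands on the bucket's floor, its grip above the rim. Origin: centre of underside; z up.
- cap_2: Domed bucket cap, hollow (44 mm high, 48 wide inside), open below: lip 8 mm deep, 49 to 58 mm across; off-white flange 76 mm across, 3.5 thick; clear dome 58 mm across, top 48 mm up; black cylindrical grip 18 mm across, 50 to 72 mm up. Loose, 0.06 kg. Seated, flange on the rim, lip inside: origin 64 mm above the bucket's. Origin: centre of lower edge; z up.
- insert_two: Odd tube insert with TWO bores (18 mm, one each side of the post), no twin: round off-white tapered block 54 mm high, 40 mm across at the foot, 54 at the top; on a steel post in its middle a black upright cylindrical grip, 18 mm across, 72 to 94 mm above the foot: hold it there. Loose. Stays. Origin: centre of underside; z up.
- insert_square: Odd tube insert, SQUARE in plan (60 x 60 mm, 54 high), eight small bores, same post and black grip (18 mm across, 72 to 94 mm up); too big for the round buckets. Loose. Stays. Origin: centre of underside; z up.
- carton: Bystander: white cardboard test carton, 76 x 51 x 99 mm, standing behind the work. Loose. Origin: centre of the underside.
- dropper: Bystander: small brown dropper bottle, 28 mm across, 97 mm high, standing at the right of the work. Loose. Origin: centre of the underside.
There are look-alikes about, which are no part of the job. What is shaped like the insert_square but red is not meant.

How it is judged:
By the outcome, as a careful person would: the job done as asked, in the order asked, and still so for the second after the job is handed in, with the robot touching nothing.
It also fails if it takes over 112 s, if anything falls off the work surface, if the arm or the gripper's body presses on something with over 40 N, if the wrist force passes 120 N, or if a joint passes its speed limit or range.

### The arm

A 7-joint arm with a two-finger parallel gripper is mounted at the origin on a cart in front of the work surface, level with it; the furniture and walls round the work are solid. World frame = base frame: x ahead of the robot, y to its left, z up, the work surface at z = 0. Lengths are in m, angles in degrees, forces in N, time in s.
With the tool pointing down it reaches from about 0.35 to 0.9 m from the base axis. Payload 19.9 kg.
Tool frame: the origin (TCP) lies between the finger pads; the fingertips stand 8 mm ahead of it and the grasp point (between the pads) lies 11 mm behind it; z points along the fingers, y is the line along which they close (so a half turn about z gives the same grasp; the last joint's range is limited). The gripper opens to 94 mm and grips with 3 to 60 N. Pads are 16 mm wide; open, the fingers measure 119 mm over their backs; the gripper's body (75 mm by 177 mm) begins 78 mm behind the grasp point.
Start: joints at [71.247, 23.915, -0.59, 92.452, 0.269, 63.638, -3.037], TCP at [0.176, -0.6, 0.174] pointing down, gripper open.
Joint ranges: [-161.28, 161.28], [-22.2, 115.67], [-73.04, 71.86], [3.21, 147.25], [-68.34, 248.33], [10.77, 114.83], [-161.83, 161.83]. Speed limits (degrees/s): [108.29, 108.29, 136.94, 136.94, 172.46, 172.46, 172.46].

### API

Orientations are given as a 3x3 rotation matrix whose columns are the frame's x, y, z axes.
In Python, from cell import manip, vision, nets gives the robot as it stands. The module is installed in compiled form; this text tells all that it offers.
- The arm moves only by the tool inch_along, called after "Call:" as a command line: name --argument value ..., lists and objects as JSON in quotes. Schema: {"type":"object","properties":{"moves":{"type":"object","properties":{"segments":{"type":"array","items":{"type":"array","items":{"type":"number"},"minItems":7,"maxItems":7},"minItems":1,"maxItems":20}},"additionalProperties":false,"required":["segments"]},"squeeze":{"type":"number"},"only":{"type":"string"},"quiet":{"type":"boolean"},"lines":{"type":"string"}},"required":["moves"],"additionalProperties":false}. moves is an object whose key "segments" holds a list of rows, 1 to 20 of them, each of 7 numbers: a rotation vector rx, ry, rz in parts of the range, where 1.0 means 2 pi rad, then dx, dy, dz in parts of the range, where 1.0 means 75 cm, then the finger opening in m; each row is the pose to reach, as a shift and turn from the pose commanded when the call began, along the tool's axes at that moment; what a row does not reach only later rows make up. A row lasts 1/8 s, in which the tool goes at most 0.0625 m and 10.7 degrees, less where a joint would pass 70% of its speed; a pose out of reach is approached as far as the arm can. The fingers move at their own pace and stop on an object; squeeze is the grip in N (left out, the last holds). Time passes only in rows, so rows that do not move let the fingers close. The tool returns the time, the measured TCP pose, the force, the opening and the grip force at its end. only (a regular expression) keeps the lines of the reply that match it, lines (a string "A,B") keeps lines A to B, and quiet returns only ok. No shift or turn number may pass 1 either way. Input that does not fit is refused with a message, and nothing moves.
- manip.get_state(): the state, without advancing time (a new reading comes with each control period).
- vision.get_image(name): name is "scene" or "top" or "wrist"; returns (picture, depth): 420x560x3 uint8, red, green, blue; 420x560 float32, m along the optical axis (not along the pixel's ray), 0 where there is no reading.
- vision.camera_model(name): a dict with "fovy" (degrees; the focal length in pixels is half the picture's height over the tangent of half this angle, whatever the lens; pixels are square), "cx", "cy" (the principal point, pixels), "origin" and "orientation" of the camera in the world; the wrist camera has in their place "tool_from_camera" (4x4, takes a point from camera to tool coordinates, whose origin is the TCP and whose axes are the flange's). Camera axes: x right, y down, z forward; pixel columns grow to the right and rows downward; lengths in m; the calibration is good to about 2 mm. The wrist camera is an equidistant fisheye: a pixel r from the principal point sees the ray r / f radians off the axis. A picture is of the moment at which its call begins: read the wrist's pose just before it. camera_model takes no time and is no camera call.
- manip.close_job(): hands the job in; it is judged then, once.
Trained networks look in the newest picture that a camera, given by its name, has taken for a name from the list of things; names that differ only in an ending like _2 or _b are one class to them, and where a whole thing is asked for, a point or a joint stands for the part that bears it (a point fixed in the world has none). Each returns a list of dicts, best first, with "conf" (0 to 1); they miss things now and then, are a little off and sometimes report something else, mostly with a low value. They report only what shows in the picture. A call takes as long as a camera call. They do not tell look-alikes from the thing itself.
- nets.find_in(label, camera): "point" ([column, row] in pixels, amid what is visible of it).
The state is a dict: "time": time; "joints": joint angles; "joint_vel": joint speeds; "joint_efforts": joint torques, N m; "ee_pos": TCP position; "orientation": TCP orientation; "contact_force": force on the tool from outside, world axes, zero at the start; "moment": the same for the moment, N m; "finger_gap": finger opening in m; "finger_force": force on a finger pad.
Only numpy, scipy, OpenCV 4.12 (cv2) and the standard library are available. Lean on these libraries where they do the work, as an engineer would, in place of code of your own. Each camera call takes 0.05 s, during which the arm holds its last target. There are 200 camera calls.

## Working session

There is one attempt and no reset: what is moved stays moved. The work goes in short steps, Python scripts to look and compute and a tool call to move; the robot and the scene stay as the last step left them, time stands still between calls to the robot, and variables do not carry over. Pictures are saved under pics/ and viewed, at most 14 in all, crops included, and the job is handed in when it is done.

```bash
mkdir -p pics; cat > h.py <<'E'
import numpy as np, cv2
from cell import manip, vision, nets
def save(n,f):
    im,d=vision.get_image(n); cv2.imwrite('pics/'+f,im[:,:,::-1]); np.save(f'{n}_d.npy',d); np.save(f'{n}_i.npy',im); return im,d
def world(n,pts,d):
    m=vision.camera_model(n); f=210/np.tan(np.radians(m['fovy']/2))
    p=np.atleast_2d(pts).astype(float); z=np.array([d[int(round(b)),int(round(a))] for a,b in p])
    c=np.stack([(p[:,0]-m['cx'])/f*z,(p[:,1]-m['cy'])/f*z,z],1)
    return c@np.array(m['orientation']).T+np.array(m['origin'])
E
python3 - <<'E'
from h import *
for n in ('top','scene'):
    im,d=save(n,n+'0.png')
    m=vision.camera_model(n); print(n,m['fovy'],np.round(m['origin'],3).tolist(),np.round(m['orientation'],2).tolist())
    for l in ['bucket_1','insert_four_1','cap_1','insert_two','insert_square','carton','dropper']:
        for r in nets.find_in(l,n):
            if r['conf']>.2: print(l,round(r['conf'],2),np.round(r['point']).tolist(),np.round(world(n,r['point'],d)[0],3).tolist())
s=manip.get_state(); print(s['time'],s['ee_pos'],np.round(s['orientation'],3).tolist(),s['finger_gap'])
E
```

```text
top 56.1986414411542 [0.404, -0.087, 1.127] [[-0.02, -0.99, 0.14], [-1.0, 0.03, 0.03], [-0.04, -0.13, -0.99]]
bucket_1 0.96 [214.0, 243.0] [0.454, 0.142, 0.003]
bucket_1 0.86 [293.0, 203.0] [0.564, -0.085, 0.008]
insert_four_1 0.83 [167.0, 242.0] [0.457, 0.253, 0.084]
insert_four_1 0.82 [239.0, 206.0] [0.547, 0.059, 0.095]
cap_1 0.81 [188.0, 201.0] [0.571, 0.207, 0.048]
cap_1 0.38 [293.0, 200.0] [0.572, -0.086, 0.006]
insert_two 0.67 [364.0, 241.0] [0.446, -0.267, 0.094]
insert_square 0.83 [314.0, 246.0] [0.435, -0.139, 0.075]
insert_square 0.62 [381.0, 203.0] [0.549, -0.328, 0.048]
dropper 0.63 [410.0, 224.0] [0.49, -0.403, 0.05]
scene 53.64993637846257 [0.181, 0.51, 0.732] [[-0.86, -0.35, 0.37], [-0.51, 0.62, -0.6], [-0.02, -0.7, -0.71]]
bucket_1 0.9 [271.0, 201.0] [0.54, -0.048, 0.07]
bucket_1 0.62 [265.0, 286.0] [0.457, 0.115, 0.007]
insert_four_1 0.82 [217.0, 334.0] [0.46, 0.268, 0.056]
insert_four_1 0.57 [237.0, 243.0] [0.549, 0.077, 0.049]
cap_1 0.82 [299.0, 245.0] [0.433, 0.014, 0.048]
cap_1 0.82 [182.0, 296.0] [0.568, 0.235, 0.047]
cap_1 0.42 [326.0, 202.0] [0.441, -0.132, 0.044]
insert_two 0.89 [345.0, 170.0] [0.448, -0.254, 0.049]
insert_two 0.43 [326.0, 205.0] [0.433, -0.114, 0.053]
insert_square 0.91 [327.0, 205.0] [0.432, -0.115, 0.054]
insert_square 0.71 [319.0, 145.0] [0.548, -0.31, 0.052]
insert_square 0.59 [214.0, 199.0] [0.646, 0.02, 0.086]
insert_square 0.37 [236.0, 245.0] [0.55, 0.08, 0.048]
carton 0.6 [214.0, 200.0] [0.648, 0.019, 0.08]
dropper 0.5 [356.0, 136.0] [0.481, -0.401, 0.048]
0.8 [ 0.17617203 -0.59961825  0.17383482] [[0.959, 0.282, -0.0], [0.282, -0.959, 0.0], [-0.0, -0.0, -1.0]] 0.09421357145683079
```

```bash
python3 -c "
import cv2
a=cv2.imread('pics/top0.png')[150:300,130:440];cv2.imwrite('pics/top0c.png',cv2.resize(a,None,fx=2.5,fy=2.5,interpolation=cv2.INTER_CUBIC))"
```

```text
(no output)
```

View pics/top0c.png

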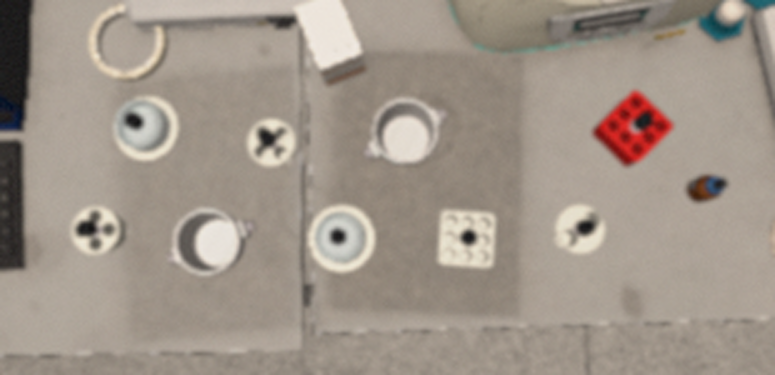

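View pics/scene0.png

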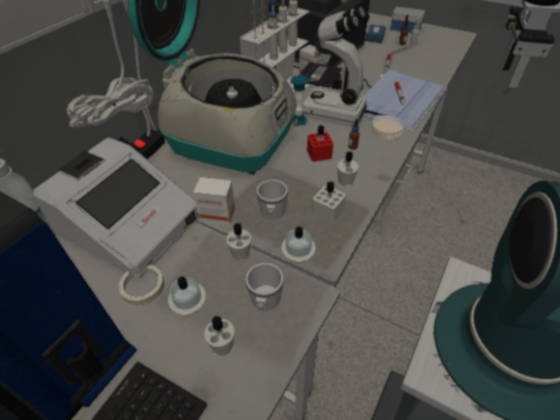

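The top view's enlarged crop shows three round inserts: (168,242), (238,207) and (362,242) in full-picture pixels. The first two look like four-bores. (362,242) shows two bores, so it stays, along with the white square insert at (317,245) and the red look-alike at (383,200). The caps are at (187,201) and (266,245), the buckets at (214,246) and (291,203), and the white ring at (181,167) is not a cap. I'll confirm the bores in one crop and measure.

```bash
cat >> h.py <<'E'
def cloud(n,d):
    m=vision.camera_model(n); f=210/np.tan(np.radians(m['fovy']/2)); v,u=np.mgrid[:420,:560]
    c=np.stack([(u-m['cx'])/f*d,(v-m['cy'])/f*d,d],-1)
    w=c@np.array(m['orientation']).T+np.array(m['origin']); w[d==0]=np.nan; return w
from scipy.optimize import least_squares
def circ(p,r=None):
    f=lambda q:np.hypot(p[:,0]-q[0],p[:,1]-q[1])-(r or q[2])
    s=least_squares(f,[*np.median(p[:,:2],0),.036],loss='soft_l1',f_scale=.002); return np.round(s.x,4),round(float(np.std(s.fun)),4),len(p)
OB=dict(IA=(.457,.253),IB=(.547,.059),BA=(.457,.13),BB=(.567,-.085),CA=(.571,.215),CB=(.433,.0))
def measure(n):
    im=np.load(n+'_i.npy').astype(int); w=cloud(n,np.load(n+'_d.npy'))
    print(n,'table z',round(float(np.nanmedian(w[(abs(w[...,0]-.5)<.1)&(abs(w[...,1])<.25)][:,2])),4))
    for k,(x,y) in OB.items():
        near=np.hypot(w[...,0]-x,w[...,1]-y)<.055; z=w[...,2]
        if k[0]=='B':
            p=w[near&(z>.064)&(z<.08)]; print(k,circ(p),'z',np.round(np.median(p[:,2]),4))
        else:
            t=.094 if k[0]=='I' else .072
            p=w[near&(z>t-.006)&(im.max(-1)<90)]
            b=w[near&(abs(z-(.054 if k[0]=='I' else .010))<.005)]
            print(k,'grip',np.round(np.median(p,0),4),len(p),'body',circ(b), np.round((b.min(0)+b.max(0))/2,4)[:2])
E
python3 - <<'E'
from h import *
measure('top'); measure('scene')
a=cv2.imread('pics/top0.png'); s=cv2.imread('pics/scene0.png')
c=lambda im,u,v:cv2.resize(im[v-20:v+20,u-20:u+20],(250,250),interpolation=cv2.INTER_CUBIC)
cv2.imwrite('pics/crop.png',np.vstack([np.hstack([c(a,168,242),c(a,238,207),c(a,362,242)]),np.hstack([c(s,218,332),c(s,238,240),c(s,347,168)])]))
E
```

```text
top table z 0.0014
IA grip [0.4591 0.2579 0.0945] 27 body (array([0.4594, 0.2611, 0.0219]), 0.0055, 195) [0.4597 0.26  ]
IB grip [0.5499 0.0655 0.0942] 27 body (array([0.5509, 0.0653, 0.0219]), 0.0051, 186) [0.5499 0.0646]
BA (array([0.4429, 0.1329, 0.0338]), 0.0013, 145) z 0.0717
BB (array([ 0.5561, -0.0832,  0.0339]), 0.0014, 149) z 0.0712
CA grip [0.5765 0.2143 0.0718] 26 body (array([0.5785, 0.2174, 0.0345]), 0.0037, 165) [0.5718 0.2132]
CB grip [ 0.4451 -0.0078  0.072 ] 19 body (array([ 0.4448, -0.0069,  0.0343]), 0.0043, 202) [0.4367 0.0017]
scene table z 0.0004
IA grip [0.4584 0.2636 0.0934] 88 body (array([0.4608, 0.2621, 0.0218]), 0.0063, 442) [0.4601 0.2625]
IB grip [0.5508 0.0691 0.0926] 51 body (array([0.5509, 0.0687, 0.0209]), 0.0066, 283) [0.5518 0.0679]
BA (array([0.4432, 0.1375, 0.0338]), 0.0013, 351) z 0.0706
BB (array([ 0.5573, -0.0791,  0.0339]), 0.0015, 233) z 0.0695
CA grip [0.5777 0.2209 0.0713] 69 body (array([0.5798, 0.2182, 0.0341]), 0.003, 320) [0.5783 0.2196]
CB grip [ 0.4447 -0.0019  0.0708] 52 body (array([ 0.4467, -0.0059,  0.034 ]), 0.0031, 238) [ 0.4455 -0.0012]
```

View pics/crop.png

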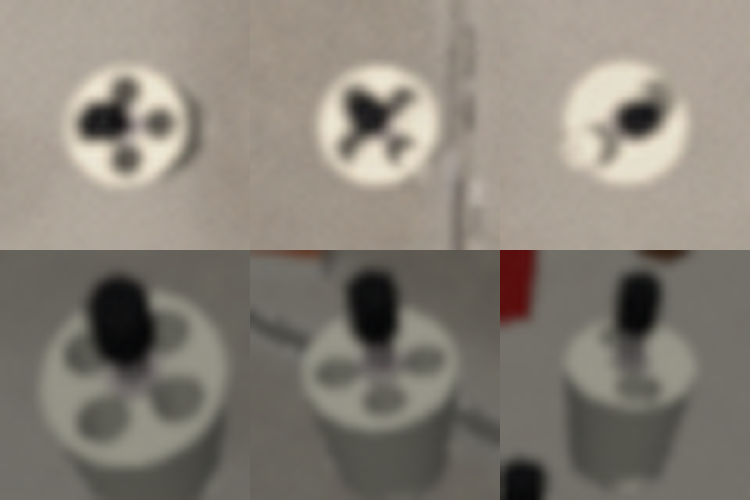

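Confirmed. Both rows of the crop show four bores for the left insert, (168,242), and the middle one, (238,207), and two bores for the right one, (362,242), which stays. Top and scene disagree by about 4 mm in y, so I'll move over and check with the wrist camera.

The manual's scale: shifts go in shares of 75 cm and turns go in shares of 2 pi rad. Converting my numbers, -0.687 m / 0.75 = -0.916, 0.497 m / 0.75 = 0.6627, 16.4 degrees / 360 = 0.0456.

Call:
inch_along --moves '{"segments": [[0,0,0.0456,0.4627,-0.28,-0.0613,0.05],[0,0,0.0456,0.4627,-0.28,-0.0613,0.05],[0,0,0.0456,0.4627,-0.28,-0.0613,0.05],[0,0,0.0456,0.4627,-0.28,-0.0613,0.05],[0,0,0.0456,0.4627,-0.28,-0.0613,0.05],[0,0,0.0456,0.4627,-0.28,-0.0613,0.05],[0,0,0.0456,0.6627,-0.916,-0.0613,0.05],[0,0,0.0456,0.6627,-0.916,-0.0613,0.05],[0,0,0.0456,0.6627,-0.916,-0.0613,0.05],[0,0,0.0456,0.6627,-0.916,-0.0613,0.05],[0,0,0.0456,0.6627,-0.916,-0.0613,0.05],[0,0,0.0456,0.6627,-0.916,-0.0613,0.05],[0,0,0.0456,0.6627,-0.916,-0.0613,0.05],[0,0,0.0456,0.6627,-0.916,-0.0613,0.05],[0,0,0.0456,0.6627,-0.916,-0.0613,0.05],[0,0,0.0456,0.6627,-0.916,-0.0613,0.05],[0,0,0.0456,0.6627,-0.916,-0.0613,0.05]]}' --squeeze 20

```text
time: 2.92
ee_pos: [0.4594, 0.1987, 0.2198]
orientation: [[1.0, -0.001, -0.0], [-0.001, -1.0, -0.0], [-0.0, 0.0, -1.0]]
contact_force: [0.1, -0.1, 0.8]
finger_gap: 0.0501
finger_force: 0.0
```

```bash
cat >> h.py <<'E'
def wcloud(f=None):
    s=manip.get_state(); im,d=vision.get_image('wrist'); m=vision.camera_model('wrist'); fo=210/np.tan(np.radians(m['fovy']/2))
    np.save('wrist_i.npy',im); np.save('wrist_d.npy',d)
    if f: cv2.imwrite('pics/'+f,im[:,:,::-1])
    v,u=np.mgrid[:420,:560]; a,b=u-m['cx'],v-m['cy']; r=np.hypot(a,b)+1e-9; t=np.tan(np.minimum(r/fo,1.45))
    c=np.stack([a/r*t*d,b/r*t*d,d,np.ones_like(d)],-1)
    p=(c@np.array(m['tool_from_camera']).T)[...,:3]@np.array(s['orientation']).T+np.array(s['ee_pos'])
    p[(d==0)|(r/fo>1.4)]=np.nan; return im.astype(int),p
def wm(keys,f=None,OBx=None):
    im,w=wcloud(f); print('pos',np.round(manip.get_state()['ee_pos'],4),'t',manip.get_state()['time'])
    for k in keys:
        x,y=OB2[k]; near=np.hypot(w[...,0]-x,w[...,1]-y)<.05; z=w[...,2]
        if k[0]=='B': p=w[near&(abs(z-.072)<.005)]; print(k,circ(p,.034) if len(p)>8 else 0)
        else:
            zt=.094 if k[0]=='I' else .072
            p=w[near&(abs(z-zt)<.004)]; q=w[near&(z<zt-.002)&(z>zt-.02)&(im.max(-1)<80)]
            if len(p): print(k,'top',np.round(np.median(p,0),4),np.round((p.min(0)+p.max(0))/2,4),np.round(np.ptp(p,0),4),len(p))
            h=w[near&(abs(z-(.054 if k[0]=='I' else .0115))<.003)]; 
            if len(h)>10: print(k,'disc mid',np.round((h.min(0)+h.max(0))/2,4),np.round(np.ptp(h,0),4))
OB2=dict(IA=(.459,.260),IB=(.550,.067),BA=(.443,.135),BB=(.557,-.081),CA=(.578,.217),CB=(.445,-.005))
E
python3 -c "
from h import *
wm(['IA','BA','CA','IB'],'w1.png')"
```

```text
pos [0.4595 0.1985 0.2199] t 2.975
IA top [0.4606 0.2618 0.0922] [0.46   0.2616 0.0923] [0.0168 0.0166 0.0042] 208
IA disc mid [0.46   0.2621 0.0536] [0.0526 0.0513 0.0053]
BA (array([0.4441, 0.1358, 0.036 ]), 0.0012, 645)
CA top [0.5784 0.2179 0.0703] [0.5786 0.2174 0.0704] [0.016  0.0164 0.0045] 191
CA disc mid [0.5789 0.2175 0.0109] [0.0733 0.0739 0.0047]
IB top [0.5511 0.0678 0.0923] [0.5515 0.0673 0.092 ] [0.0176 0.0168 0.0038] 190
IB disc mid [0.5511 0.0665 0.0537] [0.0533 0.0532 0.0053]
```

View pics/w1.png

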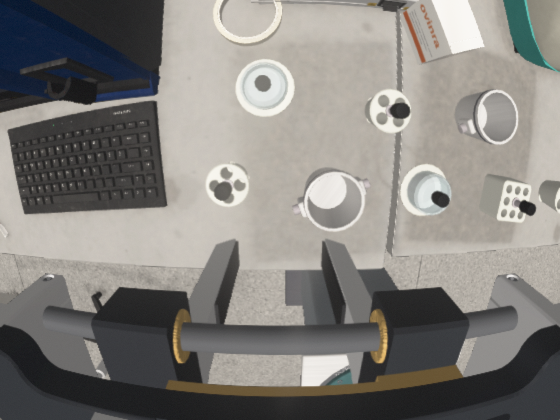

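Wrist picture: four-bore insert A at (227,186), bucket A at (334,200), cap A at (265,88), insert B at (389,111). The measurements are consistent between cameras. Now I'll grasp insert A.

In the tool's units: 0.143 m / 0.75 = 0.1907, -0.063 m / 0.75 = -0.084.

Call:
inch_along --moves '{"segments": [[0,0,0,0.0013,-0.084,0.04,0.05],[0,0,0,0.0013,-0.084,0.08,0.05],[0,0,0,0.0013,-0.084,0.1467,0.05],[0,0,0,0.0013,-0.084,0.1907,0.05],[0,0,0,0.0013,-0.084,0.1907,0.05],[0,0,0,0.0013,-0.084,0.1907,0.05],[0,0,0,0.0013,-0.084,0.1907,0.01],[0,0,0,0.0013,-0.084,0.1907,0.01],[0,0,0,0.0013,-0.084,0.1907,0.01],[0,0,0,0.0013,-0.084,0.1907,0.01]]}' --squeeze 25

```text
time: 4.22
ee_pos: [0.4604, 0.2627, 0.077]
orientation: [[1.0, -0.0, 0.0], [-0.0, -1.0, 0.0], [0.0, -0.0, -1.0]]
contact_force: [0.5, 1.0, -0.2]
finger_gap: 0.0133
finger_force: 0.0
```

```bash
python3 -c "
from h import *
s=manip.get_state();print(s['finger_gap'],s['finger_force'])
wm(['IA'],'w2.png')"
```

```text
0.013329743494105463 0.0
pos [0.4604 0.2627 0.0769] t 4.275
IA top [0.4608 0.2626 0.0923] [0.4601 0.2623 0.0921] [0.0171 0.0161 0.0042] 505
IA disc mid [0.4601 0.2622 0.0539] [0.0537 0.0532 0.0057]
```

View pics/w2.png

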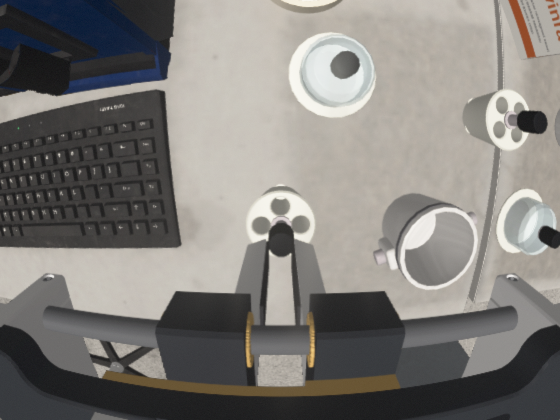

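Call:
inch_along --moves '{"segments": [[0,0,0,0,0,0,0.0],[0,0,0,0,0,0,0.0]]}' --squeeze 25

```text
time: 4.53
ee_pos: [0.4604, 0.2626, 0.0768]
orientation: [[1.0, -0.0, -0.0], [-0.0, -1.0, 0.0], [-0.0, -0.0, -1.0]]
contact_force: [0.7, -0.0, -0.3]
finger_gap: 0.0004
finger_force: 0.0
```

```bash
python3 -c "
from h import *
im,w=wcloud();m=vision.camera_model('wrist');print(np.round(m['tool_from_camera'],3))
# fingers/grips depth slice
s=np.array(manip.get_state()['ee_pos'])
for (u,v) in [(281,238),(281,250),(262,262),(300,262),(258,280),(305,280)]: print(u,v,np.round(w[v,u]-s,4))"
```

```text
[[-0.001 -0.962 -0.273  0.08 ]
 [ 1.    -0.    -0.    -0.   ]
 [ 0.    -0.273  0.962 -0.209]
 [ 0.     0.     0.     1.   ]]
281 238 [ 0.0043 -0.0006  0.0156]
281 250 [ 0.0082 -0.0005  0.044 ]
262 262 [0.0096 0.009  0.0624]
300 262 [ 0.0096 -0.01    0.0623]
258 280 [0.0087 0.01   0.0796]
305 280 [ 0.01   -0.0111  0.082 ]
```

The fingers closed to 0 above the grip. The picture showed their tips ending at row 250, well short of where 8 mm past the TCP would project. I'll measure the real fingertip position from wrist depth.

In the tool's units: -0.05 m / 0.75 = -0.0667, -0.03 m / 0.75 = -0.04.

Call:
inch_along --moves '{"segments": [[0,0,0,0,0,0,0.05],[0,0,0,0,0,0,0.05],[0,0,0,0,0,-0.04,0.05],[0,0,0,0,0,-0.0667,0.05],[0,0,0,0,0,-0.0667,0.05]]}'

```text
time: 5.2
ee_pos: [0.4611, 0.263, 0.128]
orientation: [[1.0, -0.001, 0.002], [-0.001, -1.0, 0.001], [0.002, -0.001, -1.0]]
contact_force: [0.9, -0.2, -0.8]
finger_gap: 0.0468
finger_force: 0.0
```

```bash
python3 -c "
from h import *
m=vision.camera_model('wrist');print(m['fovy'],m['cx'],m['cy'])
im,w=wcloud('w3.png');S=manip.get_state();s=np.array(S['ee_pos']);print(s,S['finger_gap'])
r=w-s
for u in (232,240,246,250,316,322,328):
  print(u,[(v,*np.round(r[v,u],3).tolist()) for v in range(225,300,9)])"
```

```text
65.70646984690485 279.7821392210038 207.3792734349375
[0.46056874 0.26257146 0.12692713] 0.04885833511966808
232 [(225, -0.036, 0.054, -0.128), (234, -0.046, 0.054, -0.128), (243, 0.01, 0.028, 0.039), (252, 0.01, 0.026, 0.051), (261, 0.008, 0.025, 0.059), (270, 0.007, 0.024, 0.067), (279, 0.003, 0.024, 0.069), (288, -0.0, 0.024, 0.072), (297, -0.004, 0.024, 0.075)]
240 [(225, -0.036, 0.045, -0.128), (234, -0.047, 0.045, -0.129), (243, 0.008, 0.024, 0.033), (252, 0.003, 0.024, 0.036), (261, -0.002, 0.024, 0.037), (270, -0.007, 0.024, 0.04), (279, -0.104, 0.048, -0.129), (288, -0.116, 0.048, -0.128), (297, -0.129, 0.049, -0.128)]
246 [(225, -0.036, 0.038, -0.129), (234, -0.046, 0.038, -0.128), (243, -0.057, 0.039, -0.129), (252, -0.068, 0.039, -0.129), (261, -0.08, 0.04, -0.128), (270, -0.091, 0.04, -0.128), (279, -0.104, 0.041, -0.129), (288, -0.116, 0.041, -0.129), (297, -0.129, 0.042, -0.129)]
[... 395 characters left out ...]
28), (261, -0.08, -0.041, -0.128), (270, -0.092, -0.042, -0.129), (279, -0.104, -0.042, -0.129), (288, -0.116, -0.043, -0.129), (297, -0.129, -0.043, -0.128)]
322 [(225, -0.036, -0.046, -0.128), (234, -0.047, -0.047, -0.129), (243, 0.008, -0.024, 0.034), (252, 0.007, -0.023, 0.044), (261, 0.003, -0.023, 0.047), (270, -0.003, -0.023, 0.047), (279, -0.006, -0.023, 0.053), (288, -0.116, -0.05, -0.129), (297, -0.128, -0.05, -0.128)]
328 [(225, -0.036, -0.053, -0.128), (234, -0.047, -0.053, -0.129), (243, 0.01, -0.027, 0.039), (252, 0.01, -0.025, 0.052), (261, 0.009, -0.024, 0.06), (270, 0.008, -0.023, 0.07), (279, 0.004, -0.023, 0.071), (288, -0.001, -0.023, 0.072), (297, -0.005, -0.023, 0.073)]
```

View pics/w3.png

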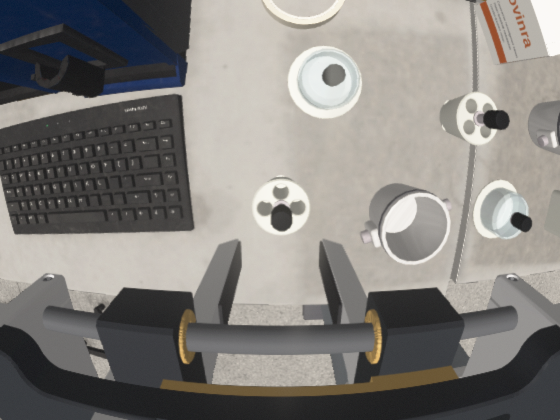

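Picture: insert A's grip at (281,215), open fingertips at row ~240. By depth they end about 32 mm *behind* the reported TCP, not 8 mm ahead of it. The sideways offset is about 0. So I'll work with tip = TCP z + 0.032 and descend 88 mm to grasp.

Call:
inch_along --moves '{"segments": [[0,0,0,0,0.0007,0.0667,0.04],[0,0,0,0,0.0007,0.1173,0.04],[0,0,0,0,0.0007,0.1173,0.04],[0,0,0,0,0.0007,0.1173,0.0],[0,0,0,0,0.0007,0.1173,0.0],[0,0,0,0,0.0007,0.1173,0.0],[0,0,0,0,0.0007,0.1173,0.0]]}' --squeeze 25

```text
time: 6.12
ee_pos: [0.4612, 0.2623, 0.04]
orientation: [[1.0, -0.001, 0.002], [-0.001, -1.0, 0.0], [0.002, -0.0, -1.0]]
contact_force: [-0.1, -1.2, 8.5]
finger_gap: 0.0175
finger_force: 25.0
```

In the tool's units: 0.1265 m / 0.75 = 0.1687, -0.016 m / 0.75 = -0.0213.

Call:
inch_along --moves '{"segments": [[0,0,0,0,0,-0.0667,0],[0,0,0,0,0,-0.1333,0],[0,0,0,-0.0107,0.08,-0.1333,0],[0,0,0,-0.0213,0.16,-0.1333,0],[0,0,0,-0.0213,0.1687,-0.1333,0],[0,0,0,-0.0213,0.1687,-0.1333,0],[0,0,0,-0.0213,0.1687,-0.1333,0]]}'

```text
time: 7.0
ee_pos: [0.4444, 0.1369, 0.139]
orientation: [[1.0, 0.001, 0.0], [0.001, -1.0, 0.001], [0.0, -0.001, -1.0]]
contact_force: [-0.4, 0.4, -0.9]
finger_gap: 0.0174
finger_force: 25.0
```

```bash
python3 -c "
from h import *
im,w=wcloud('w4.png');s=np.array(manip.get_state()['ee_pos']);print(s)
near=np.hypot(w[...,0]-.444,w[...,1]-.1357)<.05;z=w[...,2]
print(circ(w[near&(abs(z-.072)<.004)],.036))
r=w-s; q=r[(np.hypot(r[...,0],r[...,1])<.04)&(r[...,2]<.032)&(w[...,2]>.12)]; h=np.histogram(q[:,2],bins=np.arange(-.03,.04,.005));print(h)
t=q[abs(q[:,2]-np.median(q[q[:,2]<.022][:,2]))<.004];print(np.median(q[:,2]),(t.min(0)+t.max(0))/2,np.ptp(t,axis=0))"
```

```text
[0.44429729 0.13694682 0.13890821]
(array([0.4412, 0.1359, 0.036 ]), 0.0016, 666)
(array([   0,    0,   95,  124,  119,  107,  119,  131, 1900,   82,   15,
          2,   15,    0]), array([-3.0000000e-02, -2.5000000e-02, -2.0000000e-02, -1.5000000e-02,
       -1.0000000e-02, -5.0000000e-03,  6.9388939e-18,  5.0000000e-03,
        1.0000000e-02,  1.5000000e-02,  2.0000000e-02,  2.5000000e-02,
        3.0000000e-02,  3.5000000e-02,  4.0000000e-02]))
0.012185671459921554 [-1.44449209e-04 -1.76525032e-05  1.21828906e-02] [0.05211606 0.05327141 0.00788681]
```

View pics/w4.png

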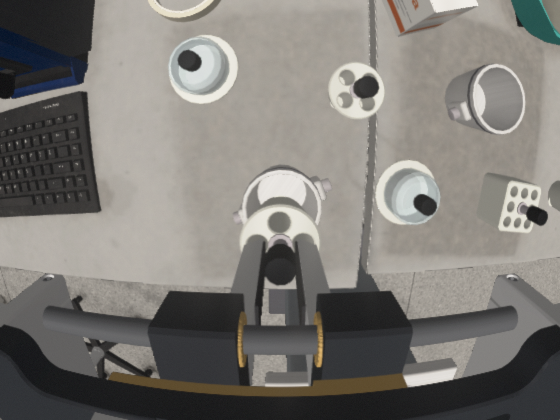

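Picture: insert A is held upright at (280,235), above bucket A at (283,195). The block sits centred on the TCP with its foot at z≈0.097. Now lower it 90 mm.

In the tool's units: 0.09 m / 0.75 = 0.12, 0.001 m / 0.75 = 0.0013.

Call:
inch_along --moves '{"segments": [[0,0,0,0,0.0013,0.0133,0],[0,0,0,0,0.0013,0.0533,0],[0,0,0,0,0.0013,0.0867,0],[0,0,0,0,0.0013,0.1067,0],[0,0,0,0,0.0013,0.12,0],[0,0,0,0,0.0013,0.12,0]]}'

```text
time: 7.8
ee_pos: [0.4441, 0.1348, 0.0485]
orientation: [[1.0, -0.0, -0.001], [-0.0, -1.0, 0.0], [-0.001, -0.0, -1.0]]
contact_force: [-0.2, 0.3, -1.6]
finger_gap: 0.0173
finger_force: 25.0
```

In the tool's units: -0.11 m / 0.75 = -0.1467, -0.04 m / 0.75 = -0.0533.

Call:
inch_along --moves '{"segments": [[0,0,0,0,0,0,0.04],[0,0,0,0,0,0,0.04],[0,0,0,0,0,0,0.04],[0,0,0,0,0,-0.0533,0.04],[0,0,0,0,0,-0.12,0.04],[0,0,0,0.0667,0.0453,-0.1467,0.04],[0,0,0,0.1423,0.09,-0.1467,0.04],[0,0,0,0.1423,0.09,-0.1467,0.04],[0,0,0,0.1423,0.09,-0.1467,0.04]]}'

```text
time: 8.93
ee_pos: [0.5506, 0.0673, 0.1586]
orientation: [[1.0, -0.001, -0.001], [-0.001, -1.0, 0.0], [-0.001, -0.0, -1.0]]
contact_force: [-0.7, 0.6, 1.3]
finger_gap: 0.04
finger_force: 0.0
```

```bash
python3 -c "
from h import *
OB2['IA']=(.444,.135)
wm(['IB','BB','CB','CA'])
w=cloud('top',vision.get_image('top')[1]);n=np.hypot(w[...,0]-.444,w[...,1]-.135)<.03;q=w[n];z=q[:,2];print('insert in BA: block z',np.median(z[(z>.045)&(z<.068)]),'grip',np.median(q[z>.09],0),z.max())"
```

```text
pos [0.5503 0.0679 0.1588] t 8.975
IB top [0.5519 0.0673 0.0923] [0.5514 0.0668 0.0924] [0.0175 0.0168 0.0043] 296
IB disc mid [0.5513 0.0668 0.0539] [0.0533 0.0534 0.0058]
BB (array([ 0.5578, -0.0807,  0.036 ]), 0.0013, 828)
CB disc mid [ 0.4518 -0.0054  0.0114] [0.0642 0.0741 0.0057]
CA top [0.5787 0.2169 0.0702] [0.5788 0.217  0.0704] [0.0175 0.0177 0.004 ] 215
CA disc mid [0.579  0.2138 0.0114] [0.0732 0.0672 0.0058]
  return _methods._mean(a, axis=axis, dtype=dtype,
  ret = ret.dtype.type(ret / rcount)
  ret = um.true_divide(
Traceback (most recent call last):
ValueError: zero-size array to reduction operation maximum which has no identity
```

Call:
inch_along --moves '{"segments": [[0,0,0,0.0013,0.0011,0.0667,0.04],[0,0,0,0.0013,0.0011,0.1333,0.04],[0,0,0,0.0013,0.0011,0.1587,0.04],[0,0,0,0.0013,0.0011,0.1587,0.04],[0,0,0,0.0013,0.0011,0.1587,0],[0,0,0,0.0013,0.0011,0.1587,0],[0,0,0,0.0013,0.0011,0.1587,0],[0,0,0,0.0013,0.0011,0.1587,0]]}' --squeeze 25

```text
time: 10.02
ee_pos: [0.5527, 0.0665, 0.0409]
orientation: [[1.0, -0.0, 0.002], [-0.0, -1.0, 0.0], [0.002, -0.0, -1.0]]
contact_force: [-1.3, 0.5, 8.5]
finger_gap: 0.0174
finger_force: 25.0
```

In the tool's units: 0.1475 m / 0.75 = 0.1967, 0.12 m / 0.75 = 0.16.

Call:
inch_along --moves '{"segments": [[0,0,0,0,0,-0.0667,0],[0,0,0,0,0,-0.1333,0],[0,0,0,0.0027,0.08,-0.1333,0],[0,0,0,0.0053,0.16,-0.1333,0],[0,0,0,0.008,0.1967,-0.1333,0],[0,0,0,0.008,0.1967,-0.1333,0],[0,0,0,0.008,0.1967,-0.1333,0],[0,0,0,0.008,0.1967,-0.1333,0]]}'

```text
time: 11.02
ee_pos: [0.558, -0.08, 0.14]
orientation: [[1.0, 0.001, 0.0], [0.001, -1.0, 0.0], [0.0, -0.0, -1.0]]
contact_force: [0.8, 0.2, -1.7]
finger_gap: 0.0175
finger_force: 25.0
```

```bash
cat >> h.py <<'E'
def held(zt):  # disc of the held thing, relative to TCP
    im,w=wcloud(); S=manip.get_state(); s=np.array(S['ee_pos']); r=w-s
    q=r[(np.hypot(r[...,0],r[...,1])<.045)&(abs(r[...,2]-zt)<.006)]
    zz=np.median(q[:,2]); t=q[abs(q[:,2]-zz)<.004]; print('tcp',np.round(s,4),'disc mid rel',np.round((t.min(0)+t.max(0))/2,4),'ext',np.round(np.ptp(t,axis=0),4),'z',round(zz,4)); return w
E
python3 -c "
from h import *
held(.0122)"
```

```text
tcp [ 0.558  -0.0802  0.1399] disc mid rel [-0.0002  0.0001  0.0114] ext [0.0517 0.0534 0.0079] z 0.0114
```

In the tool's units: -0.113 m / 0.75 = -0.1507, 0.0905 m / 0.75 = 0.1207.

Call:
inch_along --moves '{"segments": [[0,0,0,0,0.0007,0.0133,0],[0,0,0,0,0.0007,0.0533,0],[0,0,0,0,0.0007,0.0867,0],[0,0,0,0,0.0007,0.1067,0],[0,0,0,0,0.0007,0.1207,0],[0,0,0,0,0.0007,0.1207,0],[0,0,0,0,0.0007,0.1207,0.04],[0,0,0,0,0.0007,0.1207,0.04],[0,0,0,0,0.0007,0.1207,0.04],[0,0,0,0,0.0007,0.0667,0.04],[0,0,0,0,0.0007,0,0.04],[0,0,0,-0.0667,-0.0467,-0.0267,0.04],[0,0,0,-0.1507,-0.1,-0.0267,0.04],[0,0,0,-0.1507,-0.1,-0.0267,0.04],[0,0,0,-0.1507,-0.1,-0.0267,0.04],[0,0,0,-0.1507,-0.1,-0.0267,0.04]]}'

```text
time: 13.08
ee_pos: [0.446, -0.0068, 0.1599]
orientation: [[1.0, -0.001, 0.0], [-0.001, -1.0, 0.0], [0.0, -0.0, -1.0]]
contact_force: [-0.6, -0.6, 0.6]
finger_gap: 0.0398
finger_force: 0.0
```

```bash
python3 -c "
from h import *
OB2['IB']=(.558,-.081)
wm(['CB','BB','BA'],'w5.png')"
```

```text
pos [ 0.4459 -0.0067  0.1597] t 13.125
CB top [ 0.446  -0.0059  0.0702] [ 0.4456 -0.0054  0.0702] [0.0177 0.0163 0.0042] 256
CB disc mid [ 0.4467 -0.0057  0.0115] [0.0726 0.0752 0.006 ]
BB (array([ 0.5573, -0.0812,  0.036 ]), 0.0012, 1006)
BA (array([0.4441, 0.1348, 0.036 ]), 0.0035, 820)
```

View pics/w5.png

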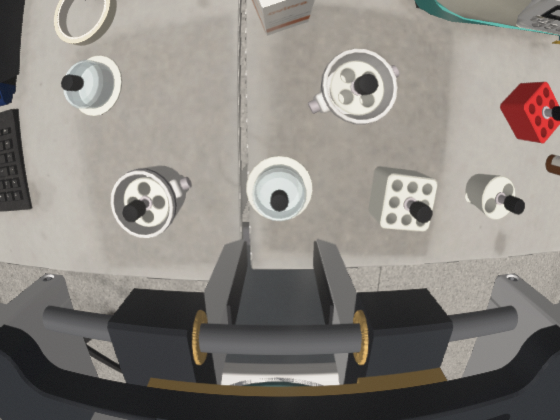

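Picture: both four-bore inserts stand upright in their buckets, at (143,200) and (360,88). Cap B is at (279,190), and the square, red and two-bore inserts are untouched. Now grasp cap B.

In the tool's units: 0.139 m / 0.75 = 0.1853, -0.0012 m / 0.75 = -0.0016.

```bash
python3 -c "
from h import *
im,w=wcloud()
for x,y in ((.444,.135),(.557,-.081)):
  q=w[np.hypot(w[...,0]-x,w[...,1]-y)<.035];z=q[:,2];b=q[abs(z-.060)<.004];g=q[z>.096]; print('block z',np.median(b[:,2]),(b.min(0)+b.max(0))/2,'grip top',np.median(g,0))"
```

```text
block z 0.058480762679907976 [0.44259612 0.1341489  0.06000057] grip top [0.44369087 0.13342057 0.09833558]
block z 0.058431759596105345 [ 0.55601484 -0.08064856  0.0599981 ] grip top [ 0.55668302 -0.08064208  0.09831462]
```

Call:
inch_along --moves '{"segments": [[0,0,0,0,-0.0016,0.0667,0.04],[0,0,0,0,-0.0016,0.1333,0.04],[0,0,0,0,-0.0016,0.1853,0.04],[0,0,0,0,-0.0016,0.1853,0.04],[0,0,0,0,-0.0016,0.1853,0],[0,0,0,0,-0.0016,0.1853,0],[0,0,0,0,-0.0016,0.1853,0],[0,0,0,0,-0.0016,0.1853,0]]}' --squeeze 25

```text
time: 14.18
ee_pos: [0.4451, -0.0051, 0.0211]
orientation: [[1.0, -0.001, 0.0], [-0.001, -1.0, -0.0], [0.0, 0.0, -1.0]]
contact_force: [0.2, -0.2, 0.8]
finger_gap: 0.0171
finger_force: 25.0
```

In the tool's units: -0.125 m / 0.75 = -0.1667, 0.112 m / 0.75 = 0.1493.

Call:
inch_along --moves '{"segments": [[0,0,0,0,0,-0.0667,0],[0,0,0,0,0,-0.1333,0],[0,0,0,0,0,-0.1667,0],[0,0,0,0.0667,0.0453,-0.1667,0],[0,0,0,0.1333,0.0893,-0.1667,0],[0,0,0,0.1493,0.1007,-0.1667,0],[0,0,0,0.1493,0.1007,-0.1667,0],[0,0,0,0.1493,0.1007,-0.1667,0],[0,0,0,0.1493,0.1007,-0.1667,0]]}'

```text
time: 15.3
ee_pos: [0.5563, -0.0798, 0.1462]
orientation: [[1.0, 0.001, 0.0], [0.001, -1.0, -0.0], [0.0, 0.0, -1.0]]
contact_force: [0.1, 0.3, -0.6]
finger_gap: 0.0173
finger_force: 25.0
```

```bash
python3 -c "
from h import *
w=held(-.0096); q=w[np.hypot(w[...,0]-.5575,w[...,1]+.0808)<.05]; p=q[abs(q[:,2]-.071)<.004]; print(len(p), circ(p,.036))"
```

```text
tcp [ 0.5565 -0.08    0.1462] disc mid rel [ 0.0092 -0.0002 -0.0111] ext [0.0562 0.0758 0.0072] z -0.0114
415 (array([ 0.5553, -0.0811,  0.036 ]), 0.0012, 415)
```

In the tool's units: 0.059 m / 0.75 = 0.0787, 0.058 m / 0.75 = 0.0773.

Call:
inch_along --moves '{"segments": [[0,0,0,0.002,0.0009,0,0],[0,0,0,0.002,0.0009,0.04,0],[0,0,0,0.002,0.0009,0.06,0],[0,0,0,0.002,0.0009,0.0667,0],[0,0,0,0.002,0.0009,0.072,0],[0,0,0,0.002,0.0009,0.0773,0],[0,0,0,0.002,0.0009,0.0787,0],[0,0,0,0.002,0.0009,0.0787,0]]}'

```text
time: 16.35
ee_pos: [0.5585, -0.0813, 0.087]
orientation: [[1.0, -0.001, 0.0], [-0.001, -1.0, -0.0], [0.0, 0.0, -1.0]]
contact_force: [0.8, -0.7, 0.3]
finger_gap: 0.0174
finger_force: 25.0
```

```bash
python3 -c "
from h import *
w=held(-.0114)"
```

```text
tcp [ 0.5585 -0.0812  0.087 ] disc mid rel [ 0.0094 -0.0004 -0.011 ] ext [0.0559 0.0755 0.0068] z -0.0115
```

In the tool's units: -0.298 m / 0.75 = -0.3973, -0.06 m / 0.75 = -0.08.

Call:
inch_along --moves '{"segments": [[0,0,0,0,0,0,0.04],[0,0,0,0,0,0,0.04],[0,0,0,0,0,0,0.04],[0,0,0,0,0,-0.0533,0.04],[0,0,0,0,0,-0.1,0.04],[0,0,0,0.0067,-0.08,-0.1,0.04],[0,0,0,0.0133,-0.16,-0.1,0.04],[0,0,0,0.02,-0.24,-0.1,0.04],[0,0,0,0.0267,-0.32,-0.1,0.04],[0,0,0,0.0267,-0.3973,-0.1,0.04],[0,0,0,0.0267,-0.3973,-0.1,0.04],[0,0,0,0.0267,-0.3973,-0.1,0.04],[0,0,0,0.0267,-0.3973,-0.1,0.04]]}'

```text
time: 18.02
ee_pos: [0.5789, 0.2152, 0.1618]
orientation: [[1.0, -0.002, -0.0], [-0.002, -1.0, -0.001], [-0.0, 0.001, -1.0]]
contact_force: [-0.3, 0.6, 0.1]
finger_gap: 0.0401
finger_force: 0.0
```

```bash
python3 -c "
from h import *
wm(['CA'])"
```

```text
pos [0.5789 0.2153 0.1619] t 18.075
CA top [0.5787 0.2179 0.0702] [0.5786 0.2184 0.07  ] [0.0171 0.0164 0.004 ] 249
CA disc mid [0.5794 0.2184 0.0115] [0.0727 0.0755 0.006 ]
```

In the tool's units: 0.141 m / 0.75 = 0.188, -0.002 m / 0.75 = -0.0027.

Call:
inch_along --moves '{"segments": [[0,0,0,0,-0.0027,0.0667,0.04],[0,0,0,0,-0.0027,0.1333,0.04],[0,0,0,0,-0.0027,0.188,0.04],[0,0,0,0,-0.0027,0.188,0.04],[0,0,0,0,-0.0027,0.188,0],[0,0,0,0,-0.0027,0.188,0],[0,0,0,0,-0.0027,0.188,0],[0,0,0,0,-0.0027,0.188,0]]}' --squeeze 25

```text
time: 19.08
ee_pos: [0.5788, 0.2187, 0.0212]
orientation: [[1.0, -0.001, 0.0], [-0.001, -1.0, 0.0], [0.0, -0.0, -1.0]]
contact_force: [0.3, 0.2, 1.7]
finger_gap: 0.0173
finger_force: 25.0
```

In the tool's units: -0.135 m / 0.75 = -0.18, -0.06 m / 0.75 = -0.08.

Call:
inch_along --moves '{"segments": [[0,0,0,0,0,-0.0667,0],[0,0,0,0,0,-0.1333,0],[0,0,0,0,0,-0.1667,0],[0,0,0,-0.08,0,-0.1667,0],[0,0,0,-0.16,0,-0.1667,0],[0,0,0,-0.18,0.004,-0.1667,0],[0,0,0,-0.18,0.004,-0.1667,0],[0,0,0,-0.18,0.004,-0.1667,0]]}'

```text
time: 20.08
ee_pos: [0.4447, 0.2158, 0.146]
orientation: [[1.0, -0.001, 0.0], [-0.001, -1.0, 0.001], [0.0, -0.001, -1.0]]
contact_force: [-0.2, -0.1, -0.8]
finger_gap: 0.0173
finger_force: 25.0
```

```bash
python3 -c "
from h import *
w=held(-.0114); q=w[np.hypot(w[...,0]-.4441,w[...,1]-.1353)<.045]
q=q[np.hypot(q[:,0]-.4441,q[:,1]-.1353)>.030]
p=q[abs(q[:,2]-.0715)<.003]; print(circ(p,.036),(p.min(0)+p.max(0))/2,np.ptp(p,axis=0))"
```

```text
tcp [0.4446 0.2159 0.1458] disc mid rel [ 0.009  -0.0007 -0.0107] ext [0.0566 0.0748 0.0067] z -0.0113
(array([0.4435, 0.1357, 0.036 ]), 0.0012, 877) [0.44387516 0.13571299 0.07037779] [0.07113539 0.07041702 0.00374787]
```

Call:
inch_along --moves '{"segments": [[0,0,0,0,0.0533,0,0],[0,0,0,0,0.1061,0,0],[0,0,0,0,0.1061,0,0],[0,0,0,0,0.1061,0,0],[0,0,0,0,0.1061,0.04,0],[0,0,0,0,0.1061,0.06,0],[0,0,0,0,0.1061,0.0667,0],[0,0,0,0,0.1061,0.072,0],[0,0,0,0,0.1061,0.0773,0],[0,0,0,0,0.1061,0.0787,0],[0,0,0,0,0.1061,0.0787,0]]}'

```text
time: 21.5
ee_pos: [0.4436, 0.1363, 0.0871]
orientation: [[1.0, -0.0, 0.0], [-0.0, -1.0, 0.0], [0.0, -0.0, -1.0]]
contact_force: [0.1, 0.3, 0.1]
finger_gap: 0.0172
finger_force: 25.0
```

```bash
python3 -c "
from h import *
w=held(-.0114)"
```

```text
tcp [0.4437 0.1363 0.0871] disc mid rel [ 0.0087 -0.0007 -0.011 ] ext [0.0568 0.0749 0.0071] z -0.0114
```

Seated height reached (flange top at 0.0757). Release, rise, step back and check.

In the tool's units: -0.13 m / 0.75 = -0.1733, 0.11 m / 0.75 = 0.1467.

Call:
inch_along --moves '{"segments": [[0,0,0,0,0,0,0.04],[0,0,0,0,0,0,0.04],[0,0,0,0,0,0,0.04],[0,0,0,0,0,-0.0533,0.04],[0,0,0,0,0,-0.1333,0.04],[0,0,0,-0.0267,0.0667,-0.1733,0.04],[0,0,0,-0.0533,0.1467,-0.1733,0.04],[0,0,0,-0.0533,0.1467,-0.1733,0.04],[0,0,0,-0.0533,0.1467,-0.1733,0.04]]}'

```text
time: 22.68
ee_pos: [0.4036, 0.0265, 0.217]
orientation: [[1.0, -0.001, 0.0], [-0.001, -1.0, -0.0], [0.0, 0.0, -1.0]]
contact_force: [0.6, -0.1, 0.7]
finger_gap: 0.0401
finger_force: 0.0
```

```bash
python3 -c "
from h import *
im,w=wcloud('w6.png')
for x,y in ((.4438,.1357),(.5577,-.081)):
  q=w[np.hypot(w[...,0]-x,w[...,1]-y)<.045];z=q[:,2];f=q[abs(z-.0755)<.006];g=q[z>.131]
  rr=np.hypot(*(f[:,:2]-[x,y]).T); f=f[rr>.030]
  A=np.c_[f[:,:2]-[x,y],np.ones(len(f))]; c=np.linalg.lstsq(A,f[:,2],rcond=None)[0]
  print('flange mid',np.round((f.min(0)+f.max(0))/2,4),'plane tilt deg',np.round(np.degrees(c[:2]),2),'z',round(c[2],4),'grip top',np.round(np.median(g,0),4))
s,_=vision.get_image('scene'); cv2.imwrite('pics/s6.png',cv2.resize(s[100:360,100:400,::-1],None,fx=2.3,fy=2.3))"
```

```text
flange mid [0.4432 0.1322 0.074 ] plane tilt deg [-0.06  0.09] z 0.0741 grip top [0.4338 0.0992 0.3634]
flange mid [ 0.5583 -0.0805  0.0734] plane tilt deg [ 0.09 -0.24] z 0.0741 grip top [ 0.5576 -0.0806  0.1345]
```

View pics/s6.png

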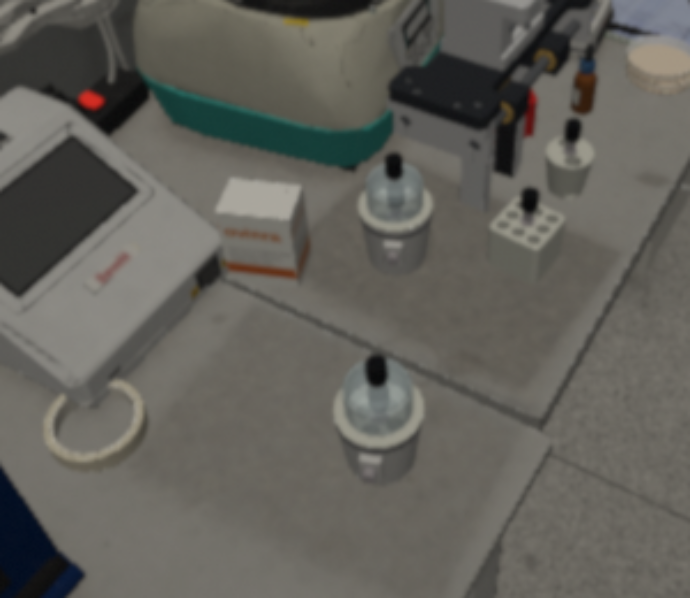

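View pics/w6.png

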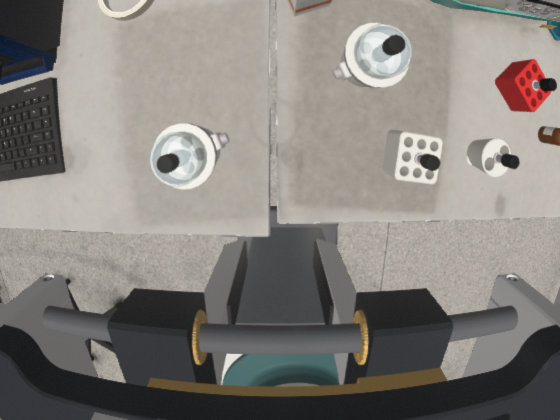

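Both views show the capped buckets upright with their caps flat: (378,430) and (395,225) in the scene crop, (183,155) and (378,55) in the wrist view. Flange tilt is under 0.3° at the seated height, and the bystanders stand where they were. I'll hand the job in.

```bash
python3 -c "
from cell import manip
print(manip.close_job())"
```

```text
the job is handed in; nothing more can be done
None
```

Both buckets hold a four-bore insert fully down and a domed cap seated flat on the rim, the bystanders stand where they were, and the job was handed in at about 23 s of the 112 s allowed.

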